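# Load the swing tray of a slide dock, turn it to the index stud and lock it

## Robot

A 6-joint arm with a two-finger parallel gripper is mounted at the origin on the work surface. World frame = base frame: x ahead of the robot, y to its left, z up, the work surface at z = 0. Lengths are in m, angles in rad, forces in N, time in s.
With the tool pointing down it reaches from about 0.275 to 0.825 m from the base axis. Payload 5.2 kg.
Tool frame: the origin (TCP) lies at the very end of the fingers, on their centre line; the grasp point (between the pads) lies 19 mm behind it (manip.hold_point_z is the distance from the TCP to the grasp point, in m); z points along the fingers, y is the direction in which the jaws open and shut (so a half turn about z gives the same grasp; the last joint's range is limited). The gripper opens to 93 mm and grips with 3 to 60 N. Pads are 15 mm wide; open, the fingers measure 128 mm over their backs; the gripper's body (75 mm by 188 mm) begins 65 mm behind the grasp point.
Start: joints at [-1.494, 0.259, 1.535, -0, 1.348, -0.203], TCP at [0.152, -0.529, 0.191] pointing down, gripper open.
Joint ranges: [-3.14, 3.14], [-0.91, 2.08], [0.19, 2.58], [-1.22, 4.36], [0.22, 2.71], [-3.12, 3.12]. Speed limits (rad/s): [2.57, 2.57, 3.14, 3.14, 3.14, 3.14].

## Interface

Orientations are given as a rotation vector (axis times angle).
In Python, from cell import readout, optics, finish_job, manip gives the robot as it stands. The module is installed in compiled form; this text tells all that it offers.
- The arm moves only by the tool servo_tool, never from a script. Its argument "targets" is a list of rows, each a list of 3 entries, a list of its own where there are three numbers: the shift along the tool's x, y, z in m, then the turn, a rotation vector about the tool's x, y, z in degrees, then the closure, from 0 (fully open) to 1 (shut). In form: [[[tx, ty, tz], [rx, ry, rz], hand], ...]. A call has 1 to 12 rows; each row is the pose to reach, as a shift and turn from the pose commanded when the call began, along the tool's axes at that moment; what a row does not reach only later rows make up. A row lasts 1/10 s, in which the tool goes at most 50 mm and 8.59 degrees, less where a joint would pass 70% of its speed; a pose out of reach is approached as far as the arm can. A call with a gripper value outside its range is refused whole. The fingers move at their own pace and stop on an object; "newtons" is the grip in N (left out, the last holds). Time passes only in rows, so rows that repeat a pose let the fingers close. It gives the time, the measured TCP pose, the force and the opening at its end, in the units of the state.
- readout.observe(): the state, without advancing time (a new reading comes with each control period).
- optics.capture(name): name is "scene" or "top" or "wrist"; returns the picture (384x512x3 uint8, red, green, blue); there is no depth.
- optics.camera_model(name): a dict with "intrinsics" (3x3 intrinsics, pixels), "T" (4x4, takes a point from camera to world coordinates). Camera axes: x right, y up, looking along -z (the intrinsics and any distortion apply to the point x, -y, -z); pixel columns grow to the right and rows downward; lengths in m; the calibration is good to about 2 mm. A picture is of the moment at which its call begins: read the wrist's pose just before it. camera_model takes no time and is no camera call; for the wrist camera it gives the pose at the moment of the call.
- finish_job(): hands the job in, once; it reports no verdict.
The state is a dict: "time_s": time; "q": joint angles; "joint_velocities": joint speeds; "joint_torque": joint torques, N m; "tool_pos": TCP position; "tcp_rot": TCP orientation; "contact_force": force on the tool from outside, world axes, zero at the start; "ft_torque": the same for the moment, N m; "width": opening from 0.0 (shut) to 1.0 (fully open).
Only numpy, scipy, OpenCV 4.12 (cv2) and the standard library are available. Lean on these libraries where they do the work, as an engineer would, in place of code of your own. Each camera call takes 0.05 s, during which the arm holds its last target. There are 200 camera calls.

## Task

Set the rack of glass slides down gently, upright and flat on the floor of the black swing tray. Then swing the tray round on its pin (a push near a front corner turns it) until its nose points straight at the middle of the upright index stud, and only then throw the lock lever fully over to its far side. Leave the other bench things where they are.

Things in the scene. Friction and masses are not known exactly. Their poses are not given: they have to be found in the camera images.
- rack: Grey plastic slide rack, open at the top, six glass slides standing in it; 84 long (x) x 46 wide (y) x 42 mm tall; origin under its centre, z up. Side walls are full height: grip it across the 46 mm width. 0.15 to 0.28 kg. Starts on the bench left or right of the dock, the closed slide box on the other side.
- base: Fixed aluminium dock plate, 8 mm thick, x -215 to 40, y -120 to 120 mm; a tab on its +y side (to y 193 mm) carries the lock lever. Origin on the pin axis at bench level; x points away from the robot (yaw up to 0.2 rad). A fixed steel pin with a 26 mm round head, top 37 mm above the bench, stands at the origin.
- tray: Black tray that turns about the pin, 0.9 rad or more each way; stiff (about 3 N at a front corner), stays where left. Origin on the pin axis, 8 mm above the bench; x points from nose to pin, so it reaches out along -x, towards the robot. Outside x -155 to 20, y -55 to 55, z 2 to 20 mm. Upright flat side faces at y = +-55 mm: push near a front corner, x about -130 mm.
- tray_floor (a point): Centre of the tray's loading floor, on its surface; at x -88.5, z 10 mm in the tray's frame, axes along the tray's. The floor is 117 (x) by 94 mm (y) inside an 8 mm thick rim that stands 10 mm above it.
- nose (a point): Tip of the tray's wedge-shaped nose, in the middle of its front edge, 185 mm from the pin axis (nose is 8 mm thick).
- stud: The index stud: fixed upright steel post, 16 mm diameter, 40 mm tall, standing on the base plate 205 mm from the pin axis, 0.5 rad (29 degrees) to the left or the right of the base's -x axis; origin at the centre of its foot (8 mm above the bench). Turn the tray so that the nose points at it; the nose tip clears it by 12 mm.
- plug: Flat steel plug, 24 mm diameter, 3 mm high, in the other stud place of the base plate. Fixed; only there to tell the unused place.
- lock (a joint): Lock lever on the dock's tab, black arm with a rounded end about 60 mm long on a grey block. 0 = unlocked, leaning towards the robot (the base's -x); 1.0 rad = fully over, leaning away (+x). Turns about a level axis along the base's y and stays where it is left; a light push of a few N on its end moves it.
- lock_tip (a point): Middle of the rounded end of the lock lever.
- slide_box: Closed grey slide box, 102 x 64 x 33 mm, loose, not to be moved; origin under its centre.
- oil: Small amber bottle, 34 mm diameter, 75 mm tall; bystander.
- jar: Clear jar with white cap, 64 mm diameter, 85 mm tall; bystander.
- beaker: Glass beaker, 68 mm diameter, 85 mm tall; bystander.
- timer: White timer, 30 x 62 x 62 mm, standing; bystander.
- coverslips: Small square box, 47 x 47 x 20 mm; bystander.
- forceps: Steel forceps, about 125 mm long, 5 mm high, lying; origin near the middle; bystander.

How it is judged:
On the way, in this order (a step that is already met when the one before it is completed fails the run):
1. the rack stands upright in the tray, released, with the lever still unlocked (x of rack in the frame of tray_floor between -0.03 and 0.03 m and y of rack in the frame of tray_floor between -0.035 and 0.035 m and z of rack in the frame of tray_floor between -0.005 and 0.004 m and angle between rack's own z axis and vertical below 0.1 rad and contact force between the fingers and rack below 0.1 N and value of joint lock below 0.3 rad), for 0.2 s.
2. the tray, loaded, is at rest with its nose pointing at the stud, the lever still unlocked (x of rack in the frame of tray_floor between -0.03 and 0.03 m and y of rack in the frame of tray_floor between -0.035 and 0.035 m and z of rack in the frame of tray_floor between -0.005 and 0.004 m and angle between rack's own z axis and vertical below 0.1 rad and y of stud in the frame of tray between -0.008 and 0.008 m and x of stud in the frame of tray below 0 m and angular speed of tray below 0.05 rad/s and value of joint lock below 0.3 rad), for 0.3 s.
3. the lock lever is over (y of stud in the frame of tray between -0.008 and 0.008 m and x of stud in the frame of tray below 0 m and value of joint lock above 0.85 rad), for 0.1 s.
At the end, for the whole second after the job is handed in: The rack stands upright and flat on the tray's floor inside the rim, the tray is at rest with its nose's line passing within 8 mm of the stud's axis (within the stud's width), and the lock lever is over (0.85 rad or more) (all of step 3 and x of rack in the frame of tray_floor between -0.03 and 0.03 m and y of rack in the frame of tray_floor between -0.035 and 0.035 m and z of rack in the frame of tray_floor between -0.005 and 0.004 m and angle between rack's own z axis and vertical below 0.1 rad and linear speed of rack below 0.02 m/s and angular speed of tray below 0.05 rad/s); the robot touches nothing.
It fails at once if another loose thing on the bench is shifted by more than 40 mm (distance of any of slide_box, oil, jar, beaker, timer, coverslips, forceps from where it was at the start of the episode above 0.04 m).
It fails at once if the rack is tipped by more than 40 degrees (angle between rack's own z axis and vertical above 0.7 rad).
It fails at once if the rack is dropped: let fall freely from about 20 mm or more (contact force between the fingers and rack below 0.1 N and linear speed of rack above 0.6 m/s).
It also fails if it takes over 67 s, if anything falls off the work surface, if the arm or the gripper's body presses on something with over 40 N, if the wrist force passes 120 N, or if a joint passes its speed limit or range.

## Working session

There is one attempt and no reset: what is moved stays moved. The work goes in short steps, Python scripts to look and compute and a tool call to move; the robot and the scene stay as the last step left them, time stands still between calls to the robot, and variables do not carry over. Pictures are saved under pics/ and viewed, about 8 in all and at most 12, crops included, and the job is handed in when it is done.

Besides the shell and the picture viewer there is one more tool, called as name([rows], argument=value, ...), one row to a line, values as JSON. servo_tool: Moves the arm, as the interface text tells. Its arguments: {"type":"object","properties":{"targets":{"type":"array"},"newtons":{"type":"number"}},"required":["targets"]}

```bash
mkdir -p pics; cat > h.py <<'E'
import numpy as np, cv2
from scipy.spatial.transform import Rotation as R
from cell import readout, optics, finish_job, manip
def grab(n,f):
    m=optics.camera_model(n); im=optics.capture(n); cv2.imwrite(f'pics/{f}.png',im[:,:,::-1]); np.savez(f'pics/{f}.npz',K=m['intrinsics'],T=m['T'],im=im); return im,m
def load(f):
    d=np.load(f'pics/{f}.npz'); return d['im'],{'intrinsics':d['K'],'T':d['T']}
def ray(m,u,v):
    K=np.array(m['intrinsics']);T=np.array(m['T'])
    d=np.linalg.inv(K)@[u,v,1]; return T[:3,3],T[:3,:3]@np.array([d[0],-d[1],-d[2]])
def onz(m,u,v,z):
    o,d=ray(m,u,v); return o+d*(z-o[2])/d[2]
def proj(m,p):
    K=np.array(m['intrinsics']);T=np.array(m['T']); c=T[:3,:3].T@(np.array(p)-T[:3,3]); c=K@[c[0],-c[1],-c[2]]; return c[:2]/c[2]
E
python3 - <<'E'
from h import *
for n in('scene','top'):
    im,m=grab(n,n+'0'); print(n,m)
a=np.hstack
print(readout.observe(), manip.hold_point_z)
E
```

```text
scene {'intrinsics': array([[362.2734699 ,   0.        , 258.73150421],
       [  0.        , 362.2734699 , 189.831066  ],
       [  0.        ,   0.        ,   1.        ]]), 'T': array([[-0.33536996, -0.63495213,  0.69596177,  1.25774574],
       [ 0.94198656, -0.23677077,  0.23790947,  0.26308338],
       [ 0.01372229,  0.73537433,  0.67752218,  0.77745577],
       [ 0.        ,  0.        ,  0.        ,  1.        ]])}
top {'intrinsics': array([[486.58083526,   0.        , 247.49065981],
       [  0.        , 486.58083526, 196.3865168 ],
       [  0.        ,   0.        ,   1.        ]]), 'T': array([[-0.01227748,  0.98078006, -0.19472992,  0.28584819],
       [-0.99968395, -0.01631206, -0.01912879, -0.0139683 ],
       [-0.02193759,  0.19443352,  0.98067036,  1.42390182],
       [ 0.        ,  0.        ,  0.        ,  1.        ]])}
{'time_s': 0.1, 'q': array([-1.49378923e+00,  2.59260198e-01,  1.53596251e+00, -2.96832918e-05,
        1.34804179e+00, -2.02806872e-01]), 'joint_velocities': array([-0.00186478, -0.00270776, -0.003836  , -0.00094238, -0.00097226,
        0.00195839]), 'joint_torque': array([ 1.08590688e-03, -4.38212478e+01, -2.84645480e+01,  7.18717184e-02,
        3.61290271e-02, -4.95167308e-05]), 'tool_pos': array([ 0.15186173, -0.52804588,  0.19011072]), 'tcp_rot': array([-3.10924058e+00, -4.37875566e-01, -1.19634704e-04]), 'contact_force': array([ 0.16140448, -0.25074945,  0.49048282]), 'ft_torque': array([-0.00248916, -0.01620329, -0.01388074]), 'width': 0.9998678696020923} 0.0188
```

View pics/scene0.png

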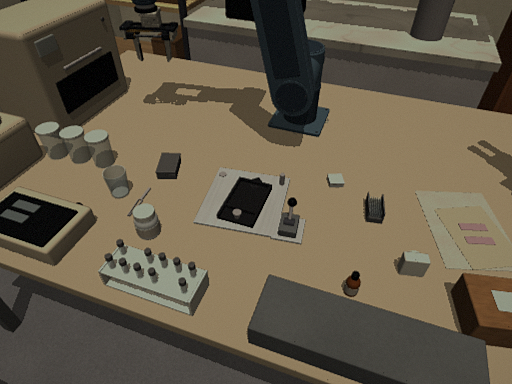

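View pics/top0.png

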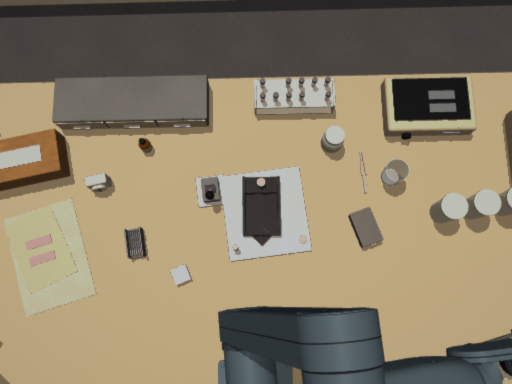

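The top view shows the rack at about (135,243), the pin at (261,182), the stud at (236,246) on the left, the plug at (303,239), the lever near (210,190) and the nose at (263,244). I'll enlarge that area to measure it.

```bash
python3 - <<'E'
from h import *
im,m=load('top0')
c=im[160:300,115:315]; cv2.imwrite('pics/c1.png',cv2.convertScaleAbs(cv2.resize(c,None,fx=4,fy=4,interpolation=cv2.INTER_CUBIC)[:,:,::-1],alpha=1.2))
hsv=cv2.cvtColor(im,cv2.COLOR_RGB2HSV)
g=cv2.cvtColor(im,cv2.COLOR_RGB2GRAY)
def comp(mask,x0,x1,y0,y1):
    mm=np.zeros_like(g); mm[y0:y1,x0:x1]=mask[y0:y1,x0:x1]
    cs,_=cv2.findContours(mm,cv2.RETR_EXTERNAL,cv2.CHAIN_APPROX_NONE); c=max(cs,key=cv2.contourArea); return c
# rack dark
c=comp(((g<90)*255).astype('uint8'),115,160,220,270); print('rack',cv2.minAreaRect(c),cv2.contourArea(c))
c=comp(((g<60)*255).astype('uint8'),235,295,170,250); print('tray',cv2.minAreaRect(c),cv2.contourArea(c),cv2.approxPolyDP(c,2.5,True)[:,0].tolist())
c=comp(((hsv[...,1]<60)*255).astype('uint8'),190,320,160,270); print('base',cv2.minAreaRect(c),cv2.approxPolyDP(c,3,True)[:,0].tolist())
for n,u,v,z in[('pin',261,182,.037),('stud',236,246,.048),('plug',303,239,.011),('rack',135,243,.042),('nose',263,244,.02)]: print(n,onz(m,u,v,z))
E
```

```text
rack ((135.5923309326172, 243.2384796142578), (29.148160934448242, 18.23310661315918), 82.87498474121094) 287.5
tray ((261.5, 210.0), (66.0, 35.0), 90.0) 1959.5 [[278, 177], [265, 178], [266, 183], [262, 187], [255, 184], [256, 178], [244, 178], [244, 235], [252, 235], [261, 243], [272, 234], [279, 234]]
base ((253.0327911376953, 213.99562072753906), (87.62454223632812, 106.72219848632812), 82.40535736083984) [[298, 166], [195, 179], [199, 207], [223, 205], [231, 261], [311, 250]]
pin [ 0.60343564 -0.02691782  0.037     ]
stud [0.41658396 0.04712267 0.048     ]
plug [ 0.43761299 -0.1460297   0.011     ]
rack [0.42986079 0.33602177 0.042     ]
nose [ 0.42388999 -0.02960029  0.02      ]
```

View pics/c1.png

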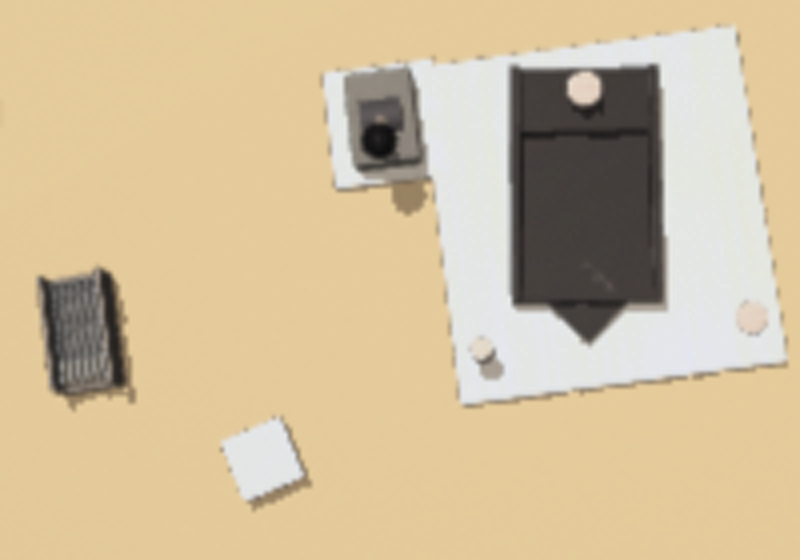

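```bash
cat >> h.py <<'E'
def down(yaw): # tool z down, tool y at world angle yaw+90
    c,s=np.cos(yaw),np.sin(yaw); return np.array([[c,s,0],[s,-c,0],[0,0,-1.]])
def delta(p,yaw,st=None):
    st=st or readout.observe(); A=R.from_rotvec(st['tcp_rot']).as_matrix(); best=None
    for k in(0,np.pi):
        rv=R.from_matrix(A.T@down(yaw+k)).as_rotvec(degrees=True)
        if best is None or np.linalg.norm(rv)<np.linalg.norm(best): best=rv
    return np.round(A.T@(np.array(p)-st['tool_pos']),4),np.round(best,2)
E
python3 - <<'E'
from h import *
im,m=load('top0')
f=lambda u,v,z: onz(m,115+u/4,160+v/4,z)
pin=f(585,90,.037);stud=f(482,348,.048);plug=f(752,318,.011);nose=f(588,343,.014)
print(pin,stud,plug,nose)
d=lambda a,b:np.hypot(*(a-b)[:2])
print('205?',d(pin,stud),d(pin,plug),'185?',d(pin,nose))
a=lambda p:np.arctan2(-(p-pin)[1],-(p-pin)[0])
print('ang stud,plug,nose',a(stud),a(plug),a(nose))
l1,l2=f(40,278,.042),f(55,392,.042);r1,r2=f(100,268,.042),f(120,384,.042)
print('rack',l1,l2,r1,r2,(l1+l2+r1+r2)/4)
print('lever',f(378,140,.07), f(350,80,.03),f(410,70,.03))
for s in [(511,65),(514,305),(657,65),(664,306)]: print(f(*s,.028))
A=R.from_rotvec(readout.observe()['tcp_rot']).as_matrix();print(A)
print(optics.camera_model('wrist'))
print(delta([.43,.335,.2],.1))
E
```

```text
[ 0.60192546 -0.02762125  0.037     ] [0.41377967 0.04855865 0.048     ] [ 0.43615929 -0.14597965  0.011     ] [ 0.41945682 -0.02668059  0.014     ]
205? 0.20298329076103036 0.20368391154495863 185? 0.18247106383406403
ang stud,plug,nose -0.3847218619165063 0.620065683789753 -0.0051551334381813385
rack [0.46911081 0.36618394 0.042     ] [0.38747184 0.35246308 0.042     ] [0.47568909 0.32308921 0.042     ] [0.39248352 0.30625301 0.042     ] [0.43118882 0.33699731 0.042     ]
lever [0.56050669 0.120445   0.07      ] [0.61406415 0.14521523 0.03      ] [0.62085836 0.10094331 0.03      ]
[0.6238209  0.02650361 0.028     ]
[0.44622456 0.02618762 0.028     ]
[ 0.62193008 -0.08103089  0.028     ]
[ 0.44390903 -0.08161143  0.028     ]
[[ 9.61105038e-01  2.76183056e-01 -1.57480702e-04]
 [ 2.76182928e-01 -9.61103646e-01  1.66466158e-03]
 [ 3.08396045e-04 -1.64340811e-03 -9.99998602e-01]]
{'intrinsics': array([[321.65251455,   0.        , 256.10161476],
       [  0.        , 321.65251455, 189.68321497],
       [  0.        ,   0.        ,   1.        ]]), 'T': array([[ 0.27619038,  0.93395607,  0.22681476,  0.21385817],
       [-0.9611021 ,  0.268702  ,  0.06389043, -0.51056136],
       [-0.00127472, -0.23563807,  0.97184005,  0.38358174],
       [ 0.        ,  0.        ,  0.        ,  1.        ]])}
(array([ 0.5057, -0.7527, -0.0085]), array([-1.00e-01, -1.00e-02,  1.03e+01]))
```

servo_tool([
  [[0.384,-0.358,-0.03],[0,0,0],0],
  [[0.384,-0.358,-0.03],[0,0,0],0],
  [[0.384,-0.358,-0.03],[0,0,0],0],
  [[0.384,-0.358,-0.03],[0,0,0],0],
  [[0.384,-0.358,-0.03],[0,0,0],0],
  [[0.384,-0.358,-0.03],[0,0,0],0],
  [[0.384,-0.358,-0.03],[0,0,0],0],
  [[0.384,-0.358,-0.03],[0,0,0],0],
  [[0.384,-0.358,-0.03],[0,0,0],0],
  [[0.384,-0.358,-0.03],[0,0,0],0],
  [[0.384,-0.358,-0.03],[0,0,0],0],
  [[0.384,-0.358,-0.03],[0,0,0],0],
])

```text
time_s: 1.3
tool_pos: [0.4231, -0.0756, 0.2208]
tcp_rot: [-3.109, -0.446, -0.001]
contact_force: [0.2, -0.6, -0.1]
width: 1.0
```

```bash
python3 - <<'E'
from h import *
print(readout.observe()['tool_pos'],delta([.431,.337,.19],.18))
E
```

```text
[ 0.42305581 -0.07555303  0.22077169] (array([ 0.1235, -0.3937,  0.0312]), array([-0.05, -0.03,  6.01]))
```

```bash
python3 -c "
from h import *
grab('wrist','w1')"
```

servo_tool([
  [[0.124,-0.394,0.03],[0,0,6],0],
  [[0.124,-0.394,0.03],[0,0,6],0],
  [[0.124,-0.394,0.03],[0,0,6],0],
  [[0.124,-0.394,0.03],[0,0,6],0],
  [[0.124,-0.394,0.03],[0,0,6],0],
  [[0.124,-0.394,0.03],[0,0,6],0],
  [[0.124,-0.394,0.03],[0,0,6],0],
  [[0.124,-0.394,0.03],[0,0,6],0],
  [[0.124,-0.394,0.03],[0,0,6],0],
  [[0.124,-0.394,0.03],[0,0,6],0],
  [[0.124,-0.394,0.03],[0,0,6],0],
])

```text
time_s: 2.45
tool_pos: [0.4327, 0.3326, 0.1905]
tcp_rot: [3.128, 0.273, -0.002]
contact_force: [0.3, -0.6, 0.0]
width: 0.996
```

```bash
python3 -c "
from h import *
grab('wrist','w2')
a=load('w1')[0];b=load('w2')[0]
cv2.imwrite('pics/w12.png',np.vstack([a[:300],b[:300]])[:,:,::-1]); print(readout.observe()['tool_pos'])"
```

```text
[0.43288474 0.33231204 0.19074908]
```

View pics/w12.png

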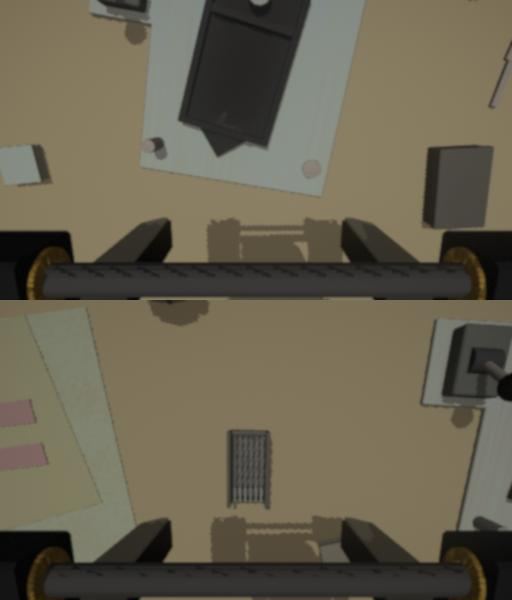

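In the upper half (w1) the tray, stud (150,145), plug (311,169) and nose (219,156) are clear. In the lower half (w2) the rack lies square to the tool at columns 228-270, rows 131-207.

```bash
python3 - <<'E'
from h import *
im,m=load('w2'); g=cv2.cvtColor(im,cv2.COLOR_RGB2GRAY)
sub=g[120:212,215:285]; mask=(sub<85).astype('uint8')*255
cs,_=cv2.findContours(mask,cv2.RETR_EXTERNAL,cv2.CHAIN_APPROX_NONE); c=max(cs,key=cv2.contourArea)+[215,120]
print(cv2.minAreaRect(c)); 
print('row170',g[170,220:280].tolist()); print('row195',g[195,220:280].tolist());print('col',g[122:215,249].tolist())
for u,v in[(230,131),(269,131),(228,205),(270,205),(249,168)]: print(onz(m,u,v,.042))
im,m=load('w1')
for n,u,v,z in[('stud',150,145,.048),('plug',311,169,.011),('nose',219,156,.014),('pinlow',261,3,.037),('cl',180,121,.028),('cr',268,146,.028),('tr',309,0,.028),('sl',213,0,.028)]: print(n,onz(m,u,v,z))
print(readout.observe()['tcp_rot'],readout.observe()['tool_pos'])
E
```

```text
((249.0, 169.0), (78.0, 44.0), 90.0)
row170 [118, 118, 118, 118, 116, 113, 101, 85, 74, 65, 51, 41, 47, 62, 72, 72, 68, 71, 79, 86, 82, 70, 68, 74, 81, 81, 74, 69, 72, 75, 78, 76, 72, 73, 77, 81, 81, 75, 73, 71, 74, 77, 77, 72, 64, 61, 68, 72, 70, 71, 76, 86, 99, 112, 117, 118, 118, 117, 118, 117]
row195 [118, 118, 117, 117, 117, 113, 101, 85, 73, 64, 50, 41, 50, 71, 87, 86, 71, 64, 74, 93, 94, 76, 63, 69, 90, 97, 83, 67, 67, 84, 95, 86, 69, 64, 79, 95, 91, 74, 61, 74, 95, 99, 79, 57, 51, 61, 68, 71, 72, 81, 93, 107, 115, 117, 117, 118, 118, 118, 117, 118]
col [118, 118, 118, 118, 118, 117, 112, 97, 79, 74, 77, 74, 67, 60, 59, 62, 68, 74, 77, 72, 70, 70, 72, 74, 78, 80, 80, 78, 72, 69, 70, 71, 74, 72, 72, 72, 73, 75, 72, 69, 70, 74, 75, 74, 72, 70, 72, 75, 75, 71, 69, 71, 73, 72, 71, 71, 74, 79, 81, 80, 78, 76, 72, 71, 70, 74, 82, 87, 89, 87, 85, 86, 85, 84, 81, 77, 77, 81, 87, 88, 91, 103, 113, 116, 117, 118, 117, 117, 117, 118, 118, 118, 118]
[0.47193908 0.36689411 0.042     ]
[0.4790208  0.32667013 0.042     ]
[0.39181125 0.35660142 0.042     ]
[0.39985263 0.31082112 0.042     ]
[0.43670816 0.34069435 0.042     ]
stud [0.41590515 0.04771685 0.048     ]
plug [ 0.43662762 -0.14418898  0.011     ]
nose [ 0.42029843 -0.02803852  0.014     ]
pinlow [ 0.59364555 -0.03098161  0.037     ]
cl [0.44959918 0.02542765 0.028     ]
cr [ 0.45064431 -0.08227179  0.028     ]
tr [ 0.61361707 -0.07931903  0.028     ]
sl [0.58447089 0.02029872 0.028     ]
[ 3.12865273e+00  2.71886917e-01 -7.80362469e-04] [0.43288474 0.33231204 0.19074908]
```

```bash
python3 - <<'E'
from h import *
print(delta([.434,.339,.016],.174))
im,m=load('w2')
E
```

```text
(array([ 0.0024, -0.0066,  0.1747]), array([ 0.06,  0.03, -0.04]))
```

servo_tool([
  [[0.002,-0.006,0.04],[0,0,0],0],
  [[0.002,-0.006,0.08],[0,0,0],0],
  [[0.002,-0.006,0.11],[0,0,0],0],
  [[0.002,-0.006,0.12],[0,0,0],0],
  [[0.002,-0.006,0.12],[0,0,0],0],
])

```text
time_s: 3.0
tool_pos: [0.4331, 0.3388, 0.0701]
tcp_rot: [3.129, 0.271, -0.004]
contact_force: [0.4, -0.1, 1.3]
width: 1.005
```

```bash
python3 - <<'E'
from h import *
print(readout.observe()['tool_pos'],delta([.434,.339,.016],.174)); im,m=grab('wrist','w3')
E
```

```text
[0.43312261 0.33880045 0.07012306] (array([ 0.001 , -0.0001,  0.0541]), array([ 0.06,  0.14, -0.05]))
```

View pics/w3.png

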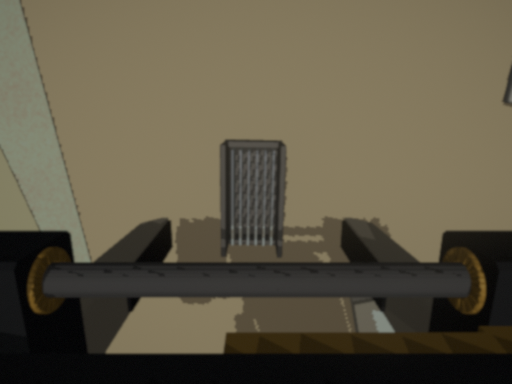

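The rack's top spans columns 220-285 and rows 141-250, centred between the fingers. I'll check where its middle is, then descend.

```bash
python3 - <<'E'
from h import *
im,m=load('w3')
for u,v in[(221,142),(285,142),(221,252),(282,252),(252,197)]: print(onz(m,u,v,.042))
E
```

```text
[0.47254322 0.36992864 0.042     ]
[0.48007447 0.32681529 0.042     ]
[0.39208164 0.35801008 0.042     ]
[0.39987112 0.31329331 0.042     ]
[0.4378065 0.3424586 0.042    ]
```

servo_tool([
  [[0.002,0,0.02],[0,0,0],0],
  [[0.002,0,0.04],[0,0,0],0],
  [[0.002,0,0.054],[0,0,0],0],
  [[0.002,0,0.054],[0,0,0],0],
], newtons=20)

```text
time_s: 3.45
tool_pos: [0.4357, 0.3407, 0.0173]
tcp_rot: [3.13, 0.274, 0.0]
contact_force: [0.0, 0.5, 0.2]
width: 0.997
```

servo_tool([
  [[0,0,0],[0,0,0],0.8],
  [[0,0,0],[0,0,0],0.8],
  [[0,0,0],[0,0,0],0.8],
  [[0,0,0],[0,0,0],0.8],
  [[0,0,0],[0,0,0],0.8],
  [[0,0,0],[0,0,0],0.8],
  [[0,0,0],[0,0,0],0.8],
  [[0,0,0],[0,0,0],0.8],
], newtons=20)

```text
time_s: 4.25
tool_pos: [0.4353, 0.341, 0.0168]
tcp_rot: [3.13, 0.275, -0.0]
contact_force: [-0.2, 0.2, -0.3]
width: 0.358
```

servo_tool([
  [[0,0,-0.02],[0,0,0],0.8],
  [[0,0,-0.04],[0,0,0],0.8],
  [[0,0,-0.07],[0,0,0],0.8],
  [[0,0,-0.1],[0,0,0],0.8],
  [[0,0,-0.1],[0,0,0],0.8],
])

```text
time_s: 4.75
tool_pos: [0.4381, 0.3425, 0.1212]
tcp_rot: [-3.127, -0.275, -0.012]
contact_force: [1.0, 0.8, 0.2]
width: 0.199
```

```bash
python3 - <<'E'
from h import *
print(readout.observe()['tool_pos'],delta([.513,-.028,.117],-.002)); im,m=grab('wrist','w4')
E
```

```text
[0.43810442 0.34249341 0.12115693] (array([0.0091, 0.3779, 0.0033]), array([-0.17, -0.44, 10.16]))
```

View pics/w4.png

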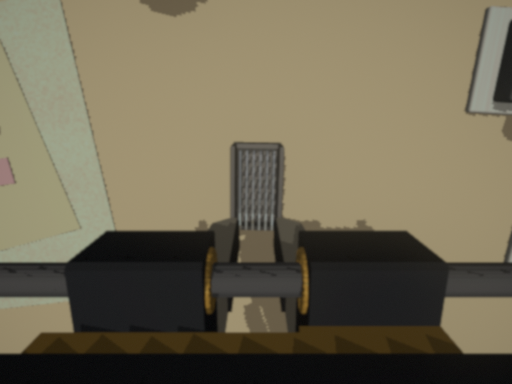

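The rack is still on the bench: columns 231-283, rows 143-230. The fingers shut without lifting it. I'll check whether it moved and where the TCP appears in the picture.

```bash
python3 - <<'E'
from h import *
im,m=load('w4')
for u,v in[(232,143),(283,143),(234,230),(278,230)]: print(onz(m,u,v,.042))
print('tcp',proj(m,[.4381,.3425,.1212]),'below',proj(m,[.4381,.3425,.042]))
st=readout.observe();print(m['T'][:3,3]-st['tool_pos'],st['q'],st['width'])
im,m=load('w3'); print('w3 tcp',proj(m,[.4331,.3388,.0701]))
grab('top','top1')
im,m=load('top1'); c=im[200:290,90:190]; cv2.imwrite('pics/c2.png',cv2.resize(c,None,fx=6,fy=6,interpolation=cv2.INTER_CUBIC)[:,:,::-1])
E
```

```text
[0.47329619 0.36944609 0.042     ]
[0.48080377 0.32709272 0.042     ]
[0.39690579 0.35544307 0.042     ]
[0.40382925 0.3165184  0.042     ]
tcp [255.94549875 216.64210345] below [256.17677253 188.47380095]
[0.06336    0.01117193 0.19619512] [4.62855614e-01 3.21986698e-01 1.63199382e+00 1.04945919e-05
 1.18288269e+00 1.85851189e+00] 0.1983317539057512
w3 tcp [255.95364867 216.63286243]
```

View pics/c2.png

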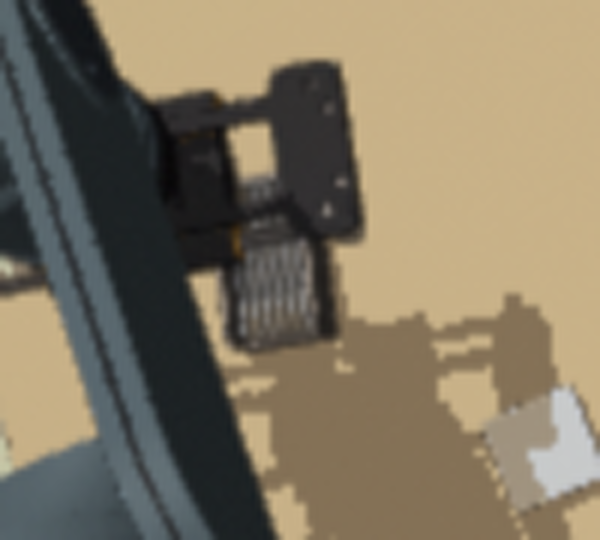

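servo_tool([
  [[0,0,0],[0,0,0],0],
  [[0,0,0],[0,0,0],0],
  [[0,0,0],[0,0,0],0],
  [[0,0,0],[0,0,0],0],
  [[0,0,0],[0,0,0],0],
  [[0,0,0],[0,0,0],0],
  [[0,0,0],[0,0,0],0],
  [[0,0,0],[0,0,0],0],
  [[0,0,0],[0,0,0],0],
  [[0,0,0],[0,0,0],0],
], newtons=25)

```text
time_s: 5.85
tool_pos: [0.4354, 0.3411, 0.1169]
tcp_rot: [-3.13, -0.275, -0.0]
contact_force: [-0.2, 0.3, -0.3]
width: 0.987
```

```bash
python3 - <<'E'
from h import *
st=readout.observe(); print(st['tool_pos'],st['width'],delta([.437,.342,.009],.174))
E
```

```text
[0.43537373 0.34105205 0.11688626] 0.9874419045798292 (array([ 0.0018, -0.0006,  0.1079]), array([-0.  , -0.  ,  0.06]))
```

servo_tool([
  [[0.002,0,0.04],[0,0,0],0],
  [[0.002,0,0.075],[0,0,0],0],
  [[0.002,0,0.095],[0,0,0],0],
  [[0.002,0,0.107],[0,0,0],0],
  [[0.002,0,0.107],[0,0,0],0],
  [[0.002,0,0.107],[0,0,0],0.4],
  [[0.002,0,0.107],[0,0,0],0.45],
  [[0.002,0,0.107],[0,0,0],0.45],
  [[0.002,0,0.107],[0,0,0],0.45],
  [[0.002,0,0.107],[0,0,0],0.45],
  [[0.002,0,0.107],[0,0,0],0.45],
], newtons=25)

```text
time_s: 6.95
tool_pos: [0.4374, 0.3415, 0.0101]
tcp_rot: [-3.129, -0.275, -0.001]
contact_force: [0.5, 0.5, 0.1]
width: 0.561
```

servo_tool([
  [[0,0,0],[0,0,0],0.65],
  [[0,0,0],[0,0,0],0.65],
  [[0,0,0],[0,0,0],0.65],
  [[0,0,0],[0,0,0],0.65],
], newtons=25)

```text
time_s: 7.35
tool_pos: [0.4374, 0.3415, 0.0099]
tcp_rot: [-3.129, -0.275, -0.0]
contact_force: [-0.7, -0.1, 1.2]
width: 0.485
```

```bash
python3 - <<'E'
from h import *
st=readout.observe(); print(st['tool_pos'],st['width'],st['contact_force']); grab('wrist','w5')
E
```

```text
[0.43737658 0.34146947 0.00994128] 0.485277941774381 [-0.74229896 -0.14958137  1.24848281]
```

View pics/w5.png

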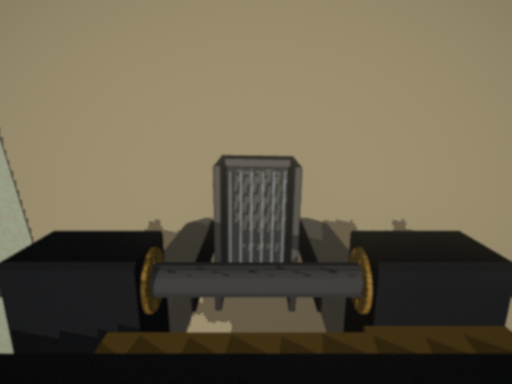

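The rack is now between the pads at width 0.485 (45 mm). I'll lift it a little as a check.

servo_tool([
  [[0,0,0],[0,0,0],0.65],
  [[0,0,-0.005],[0,0,0],0.65],
  [[0,0,-0.01],[0,0,0],0.65],
  [[0,0,-0.01],[0,0,0],0.65],
  [[0,0,-0.01],[0,0,0],0.65],
], newtons=25)

```text
time_s: 7.9
tool_pos: [0.4375, 0.3414, 0.02]
tcp_rot: [-3.129, -0.275, -0.001]
contact_force: [0.2, -0.6, -1.2]
width: 0.486
```

servo_tool([
  [[0,0,-0.02],[0,0,0],0.65],
  [[0,0,-0.05],[0,0,0],0.65],
  [[0,0,-0.08],[0,0,0],0.65],
  [[0,0,-0.1],[0,0,0],0.65],
  [[0,0,-0.1],[0,0,0],0.65],
])

```text
time_s: 8.4
tool_pos: [0.4393, 0.3424, 0.1228]
tcp_rot: [-3.127, -0.275, -0.009]
contact_force: [0.4, 0.3, -2.2]
width: 0.489
```

```bash
python3 - <<'E'
from h import *
st=readout.observe(); print(st['tool_pos'],st['width'],st['contact_force'],delta([.513,-.028,.12],0.0)); grab('wrist','w6')
E
```

```text
[0.43932096 0.34240055 0.12279296] 0.489370019809204 [ 0.40517119  0.30394494 -2.23402537] (array([0.008 , 0.3776, 0.0022]), array([-0.13, -0.33, 10.04]))
```

servo_tool([
  [[0.001,0.02,0],[0,0,1],0.65],
  [[0.002,0.055,0],[0,0,2],0.65],
  [[0.003,0.095,0],[0,0,3],0.65],
  [[0.004,0.135,0],[0,0,4],0.65],
  [[0.005,0.175,0],[0,0,5],0.65],
  [[0.006,0.215,0],[0,0,6],0.65],
  [[0.007,0.255,0],[0,0,7],0.65],
  [[0.008,0.295,0],[0,0,8],0.65],
  [[0.009,0.335,0],[0,0,9],0.65],
  [[0.01,0.36,0],[0,0,10],0.65],
  [[0.01,0.377,0],[0,0,10],0.65],
  [[0.01,0.377,0],[0,0,10],0.65],
])

```text
time_s: 9.65
tool_pos: [0.5121, -0.0301, 0.1178]
tcp_rot: [-3.141, 0.004, 0.005]
contact_force: [0.3, 0.3, -0.7]
width: 0.487
```

servo_tool([
  [[0,0,0],[0,0,0],0.65],
  [[0,0,0],[0,0,0],0.65],
])

```text
time_s: 9.85
tool_pos: [0.512, -0.0271, 0.1189]
tcp_rot: [-3.141, -0.002, 0.003]
contact_force: [-0.3, 1.5, -2.3]
width: 0.485
```

```bash
python3 - <<'E'
from h import *
st=readout.observe(); print(st['tool_pos'],st['width'],st['contact_force'],delta([.514,-.028,.06],0.0)); grab('wrist','w7')
a=load('w6')[0][100:384];b=load('w7')[0][:300]
cv2.imwrite('pics/w67.png',np.vstack([a,b])[:,:,::-1])
E
```

```text
[ 0.5119826  -0.02708814  0.11890977] 0.4851981819464896 [-0.30528645  1.54978453 -2.3009825 ] (array([0.0021, 0.001 , 0.0589]), array([-0.05,  0.11,  0.07]))
```

View pics/w67.png

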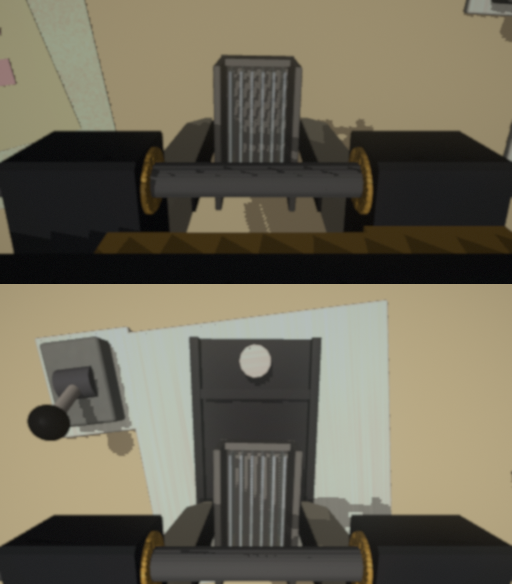

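The rack is held level. In w7 the pin is at (255,77), the floor's far edge at row 118, and the tray sides at columns ~190-196 and ~314-321.

```bash
python3 - <<'E'
from h import *
im,m=load('w7')
for n,u,v,z in[('pin',255,77,.037),('farL',203,118,.028),('farR',311,118,.028),('TL',190,54,.028),('TR',321,54,.028),('BL',193,200,.028),('tip.09',49,138,.09),('tip.08',49,138,.08)]: print(n,onz(m,u,v,z))
# lever tip triangulation with top0, scene0
def tri(L):
    A=np.zeros((3,3));b=np.zeros(3)
    for f,u,v in L:
        o,d=ray(load(f)[1],u,v); d/=np.linalg.norm(d);P=np.eye(3)-np.outer(d,d);A+=P;b+=P@o
    p=np.linalg.solve(A,b); print(p,[np.round(proj(load(f)[1],p)-[u,v],1) for f,u,v in L]); return p
tri([('w7',49,138),('top0',115+378/4,160+140/4),('scene0',292,202)])
tri([('w7',255,77),('top0',261.25,182.5)])
tri([('w1',150,145),('top0',235.5,247)])
E
```

```text
pin [ 0.60359688 -0.02616593  0.037     ]
farL [0.57087865 0.01872305 0.028     ]
farR [ 0.57099211 -0.07444723  0.028     ]
TL [0.62239772 0.02748513 0.028     ]
TR [ 0.62251517 -0.08053932  0.028     ]
BL [0.49744849 0.0306882  0.028     ]
tip.09 [0.55867939 0.1146512  0.09      ]
tip.08 [0.55786252 0.12103825 0.08      ]
[0.55794967 0.11997675 0.08179035] [array([-0.1,  0.1]), array([-0.2,  0.1]), array([-0.3,  0. ])]
[ 0.60462265 -0.02692663  0.02555447] [array([1. , 0.1]), array([-0.3, -0. ])]
[0.41456857 0.04910709 0.04215347] [array([0.2, 0.3]), array([-0.1, -0.1])]
```

servo_tool([
  [[0.002,0,0.02],[0,0,0],0.65],
  [[0.002,0,0.045],[0,0,0],0.65],
  [[0.002,0,0.065],[0,0,0],0.65],
  [[0.002,0,0.075],[0,0,0],0.65],
  [[0.002,0,0.082],[0,0,0],0.65],
  [[0.002,0,0.085],[0,0,0],0.65],
  [[0.002,0,0.086],[0,0,0],0.65],
  [[0.002,0,0.086],[0,0,0],0.65],
])

```text
time_s: 10.7
tool_pos: [0.5154, -0.0282, 0.0344]
tcp_rot: [3.141, 0.001, 0.002]
contact_force: [-0.6, -0.2, -0.8]
width: 0.488
```

servo_tool([
  [[0,0,0.002],[0,0,0],0.65],
  [[0,0,0.003],[0,0,0],0.65],
  [[0,0,0.004],[0,0,0],0.65],
  [[0,0,0.005],[0,0,0],0.65],
  [[0,0,0.005],[0,0,0],0.65],
])

```text
time_s: 11.2
tool_pos: [0.5147, -0.0281, 0.0287]
tcp_rot: [-3.142, -0.001, 0.0]
contact_force: [-0.3, -0.1, -1.8]
width: 0.489
```

servo_tool([
  [[0,0,0.001],[0,0,0],0.65],
  [[0,0,0.0015],[0,0,0],0.65],
  [[0,0,0.0015],[0,0,0],0.65],
])

```text
time_s: 11.5
tool_pos: [0.515, -0.0282, 0.0279]
tcp_rot: [3.141, 0.001, 0.001]
contact_force: [-2.2, -0.5, 3.9]
width: 0.488
```

It touched down (+3.9 N). Opening a little, then straight up.

servo_tool([
  [[0,0,0],[0,0,0],0.45],
  [[0,0,0],[0,0,0],0.4],
  [[0,0,0],[0,0,0],0.38],
  [[0,0,0],[0,0,0],0.38],
  [[0,0,0],[0,0,0],0.38],
  [[0,0,-0.01],[0,0,0],0.38],
  [[0,0,-0.03],[0,0,0],0.38],
  [[0,0,-0.06],[0,0,0],0.38],
  [[0,0,-0.1],[0,0,0],0.38],
  [[0,0,-0.13],[0,0,0],0.38],
  [[0,0,-0.13],[0,0,0],0.38],
])

```text
time_s: 12.6
tool_pos: [0.5181, -0.0289, 0.1628]
tcp_rot: [3.139, 0.001, 0.015]
contact_force: [0.6, 0.7, -0.3]
width: 0.621
```

```bash
python3 - <<'E'
from h import *
st=readout.observe(); print(st['tool_pos'],st['width'],st['contact_force'],delta([.46,-.14,.16],-.385)); grab('wrist','w8')
E
```

```text
[ 0.51807542 -0.02892236  0.16280912] 0.6213604134501723 [ 0.56169355  0.69955981 -0.27921304] (array([-0.0582,  0.111 ,  0.0025]), array([ 0.04, -0.57, 22.1 ]))
```

View pics/w8.png

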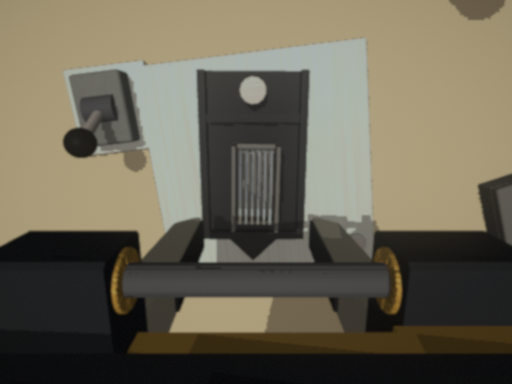

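The rack stands square in the tray at about (256,187), lever still unlocked. Now I'll close the fingers and go down beside the tray's -y front corner.

servo_tool([
  [[-0.02,0.045,0],[0,0,0],1],
  [[-0.042,0.089,0],[0,0,0],1],
  [[-0.042,0.089,0],[0,0,0],1],
  [[-0.042,0.089,0],[0,0,0],1],
  [[-0.042,0.089,0],[0,0,0],1],
  [[-0.042,0.089,0.03],[0,0,0],1],
  [[-0.042,0.089,0.07],[0,0,0],1],
  [[-0.042,0.089,0.1],[0,0,0],1],
  [[-0.042,0.089,0.125],[0,0,0],1],
  [[-0.042,0.089,0.14],[0,0,0],1],
  [[-0.042,0.089,0.142],[0,0,0],1],
  [[-0.042,0.089,0.142],[0,0,0],1],
])

```text
time_s: 13.85
tool_pos: [0.473, -0.116, 0.0151]
tcp_rot: [-3.141, -0.004, 0.002]
contact_force: [-0.1, 0.3, -0.2]
width: 0.009
```

```bash
python3 - <<'E'
from h import *
pin=np.array([.603,-.027])
st=readout.observe(); print(st['tool_pos'],st['width'],st['contact_force'],st['time_s'])
A=R.from_rotvec(st['tcp_rot']).as_matrix()
p0=st['tool_pos'][:2]
for h in (.0735,):
  for th in np.arange(0,-.40,-.04):
    c,s=np.cos(th),np.sin(th); q=pin+np.array([[c,-s],[s,c]])@[-.13,-h]
    print(round(th,2),delta([*q,.016],th,st))
im,m=load('w8')
for u,v in [(232,146),(280,146),(233,228),(276,228)]: print(onz(m,u,v,.060))
E
```

```text
[ 0.47303376 -0.11595312  0.01506259] 0.008838384808881041 [-0.13410187  0.29111921 -0.20499822] 13.85
0.0 (array([ 0.    , -0.0155, -0.0009]), array([-0.04,  0.06,  0.13]))
-0.04 (array([-0.0028, -0.0207, -0.0009]), array([-0.04,  0.06,  2.42]))
-0.08 (array([-0.0054, -0.0261, -0.0009]), array([-0.04,  0.06,  4.72]))
-0.12 (array([-0.0078, -0.0316, -0.0009]), array([-0.04,  0.06,  7.01]))
-0.16 (array([-0.01  , -0.0371, -0.0009]), array([-0.03,  0.06,  9.3 ]))
-0.2 (array([-0.0119, -0.0428, -0.0009]), array([-0.03,  0.06, 11.59]))
-0.24 (array([-0.0137, -0.0485, -0.0009]), array([-0.03,  0.06, 13.88]))
-0.28 (array([-0.0152, -0.0543, -0.0009]), array([-0.03,  0.06, 16.17]))
-0.32 (array([-0.0164, -0.0601, -0.0009]), array([-0.03,  0.06, 18.47]))
-0.36 (array([-0.0174, -0.066 , -0.0009]), array([-0.03,  0.06, 20.76]))
[ 0.55282385 -0.00718632  0.06      ]
[ 0.5528441  -0.05127632  0.06      ]
[ 0.47330352 -0.00686775  0.06      ]
[ 0.47329144 -0.04877364  0.06      ]
```

servo_tool([
  [[0,-0.008,0],[0,0,0],1],
  [[0,-0.0155,0],[0,0,0],1],
  [[-0.003,-0.021,0],[0,0,2.4],1],
  [[-0.005,-0.026,0],[0,0,4.7],1],
  [[-0.008,-0.0315,0],[0,0,7],1],
  [[-0.01,-0.037,0],[0,0,9.3],1],
  [[-0.012,-0.043,0],[0,0,11.6],1],
  [[-0.0135,-0.0485,0],[0,0,13.9],1],
  [[-0.015,-0.0545,0],[0,0,16.2],1],
  [[-0.015,-0.0545,0],[0,0,16.2],1],
])

```text
time_s: 14.85
tool_pos: [0.458, -0.0616, 0.0161]
tcp_rot: [3.111, -0.441, 0.002]
contact_force: [0.3, -0.2, 0.1]
width: 0.003
```

```bash
python3 - <<'E'
from h import *
st=readout.observe(); print(st['tool_pos'],st['contact_force'],st['time_s'])
grab('wrist','w9'); grab('top','top2')
a=load('w9')[0][:300]; b=cv2.resize(load('top2')[0][165:265,190:340],None,fx=512/150,fy=3,interpolation=cv2.INTER_CUBIC)[:300]
cv2.imwrite('pics/v11.png',np.vstack([a,b])[:,:,::-1])
E
```

```text
[ 0.45795252 -0.06159611  0.01611143] [ 0.27245661 -0.22606739  0.13356138] 14.85
```

View pics/v11.png

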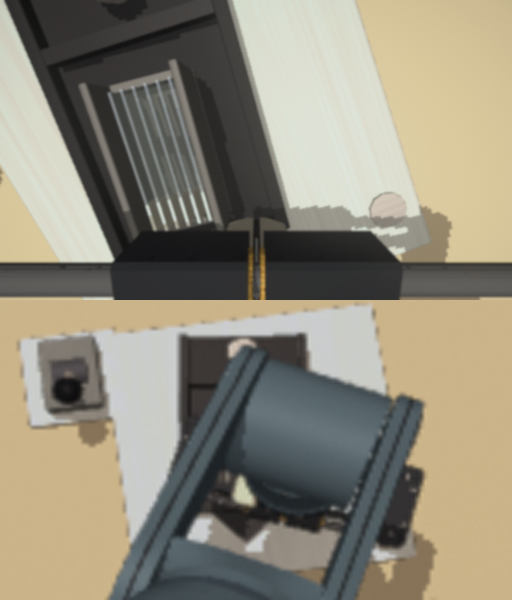

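```bash
python3 - <<'E'
from h import *
im,m=load('w9')
for z in(.028,.02): print(z,[np.round(onz(m,u,v,z)[:2],4) for u,v in[(228,0),(288,228),(158,0),(216,0),(388,209)]])
print(m['T'][:3,3], readout.observe()['tool_pos'])
cv2.imwrite('pics/v12.png',cv2.resize(im[150:300,150:350],None,fx=4,fy=4,interpolation=cv2.INTER_CUBIC)[:,:,::-1])
im0,m0=load('top0'); im2,_=load('top2')
d=cv2.absdiff(im0,im2).sum(2); print('tray region upper diff',d[172:182,240:255].mean(), d[172:182,268:284].mean())
E
```

```text
0.028 [array([ 0.5768, -0.0814]), array([ 0.4496, -0.0794]), array([ 0.5867, -0.0472]), array([ 0.5785, -0.0755]), array([ 0.4447, -0.139 ])]
0.02 [array([ 0.5793, -0.0815]), array([ 0.4465, -0.0793]), array([ 0.5897, -0.0458]), array([ 0.5811, -0.0754]), array([ 0.4414, -0.1416])]
[ 0.51968953 -0.07977307  0.20962681] [ 0.45831713 -0.06239468  0.01597049]
tray region upper diff 25.34 26.51875
```

The tray hasn't moved (its side is still at y≈-0.08) although the TCP is reported inside its outline with no force. So the fingertips must ride higher than I assumed. I'll lift, go beside the tray and probe the plate height by contact.

servo_tool([
  [[0,0,-0.02],[0,0,0],1],
  [[0,0,-0.04],[0,0,0],1],
  [[0.015,0.03,-0.04],[0,0,0],1],
  [[0.03,0.06,-0.04],[0,0,0],1],
  [[0.03,0.06,-0.02],[0,0,0],1],
  [[0.03,0.06,-0.005],[0,0,0],1],
  [[0.03,0.06,0],[0,0,0],1],
  [[0.03,0.06,0.003],[0,0,0],1],
  [[0.03,0.06,0.006],[0,0,0],1],
  [[0.03,0.06,0.006],[0,0,0],1],
])

```text
time_s: 15.95
tool_pos: [0.4703, -0.1286, 0.0096]
tcp_rot: [3.11, -0.441, 0.001]
contact_force: [0.0, 0.0, 0.3]
width: 0.005
```

servo_tool([
  [[0,0,0.002],[0,0,0],1],
  [[0,0,0.004],[0,0,0],1],
  [[0,0,0.004],[0,0,0],1],
])

```text
time_s: 16.25
tool_pos: [0.4699, -0.1285, 0.0053]
tcp_rot: [-3.11, 0.441, 0.0]
contact_force: [-0.9, 0.7, 0.3]
width: 0.002
```

servo_tool([
  [[0,0,0.002],[0,0,0],1],
  [[0,0,0.004],[0,0,0],1],
  [[0,0,0.004],[0,0,0],1],
])

```text
time_s: 16.55
tool_pos: [0.4697, -0.1285, 0.001]
tcp_rot: [-3.11, 0.442, 0.001]
contact_force: [-0.3, -0.3, -0.1]
width: 0.008
```

servo_tool([
  [[0,0,0.0015],[0,0,0],1],
  [[0,0,0.003],[0,0,0],1],
  [[0,0,0.003],[0,0,0],1],
])

```text
time_s: 16.85
tool_pos: [0.4698, -0.1286, -0.0019]
tcp_rot: [-3.11, 0.442, 0.001]
contact_force: [-0.4, -0.3, 0.4]
width: 0.005
```

servo_tool([
  [[0,0,0.0015],[0,0,0],1],
  [[0,0,0.003],[0,0,0],1],
  [[0,0,0.003],[0,0,0],1],
])

```text
time_s: 17.15
tool_pos: [0.4698, -0.1285, -0.0049]
tcp_rot: [-3.11, 0.442, 0.001]
contact_force: [-0.2, -0.3, -0.9]
width: 0.007
```

servo_tool([
  [[0,0,0.0015],[0,0,0],1],
  [[0,0,0.003],[0,0,0],1],
  [[0,0,0.003],[0,0,0],1],
])

```text
time_s: 17.45
tool_pos: [0.4698, -0.1285, -0.0079]
tcp_rot: [-3.11, 0.442, 0.001]
contact_force: [-0.4, 0.8, 0.8]
width: 0.001
```

```bash
python3 - <<'E'
from h import *
st=readout.observe(); print(st['tool_pos'],st['contact_force'],st['time_s'],st['q'])
im,m=grab('wrist','w10')
c=im[150:300,156:356]; print(proj(m,st['tool_pos']))
cv2.imwrite('pics/v12.png',cv2.resize(c,None,fx=4,fy=4,interpolation=cv2.INTER_CUBIC)[:,:,::-1])
E
```

```text
[ 0.46980611 -0.128522   -0.00788472] [-0.42028315  0.84861848  0.76947917] 17.45 [-4.96516320e-01  3.82474158e-01  1.92496733e+00 -1.11119086e-05
  8.34608757e-01  1.35645770e+00]
[255.64974647 216.77258152]
```

View pics/v12.png

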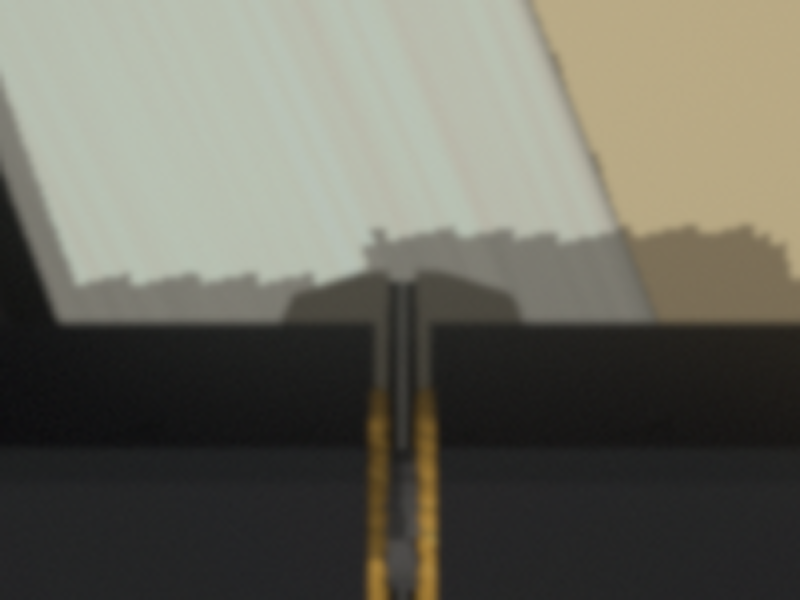

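The visible fingertip edge is at about row 220, slightly behind the projected TCP (row 217), and there is still no contact at a reported z of -8 mm. The missed first grasp fits real tips about 16-30 mm short of the TCP. I'll keep probing in small steps.

servo_tool([
  [[0,0,0.002],[0,0,0],1],
  [[0,0,0.004],[0,0,0],1],
  [[0,0,0.004],[0,0,0],1],
])

```text
time_s: 17.8
tool_pos: [0.4698, -0.1285, -0.0119]
tcp_rot: [-3.11, 0.442, 0.001]
contact_force: [-0.3, 0.3, -0.3]
width: 0.004
```

servo_tool([
  [[0,0,0.0015],[0,0,0],1],
  [[0,0,0.003],[0,0,0],1],
  [[0,0,0.003],[0,0,0],1],
])

```text
time_s: 18.1
tool_pos: [0.4698, -0.1285, -0.0149]
tcp_rot: [-3.11, 0.442, 0.001]
contact_force: [-0.2, 0.2, -0.7]
width: 0.006
```

servo_tool([
  [[0,0,0.001],[0,0,0],1],
  [[0,0,0.002],[0,0,0],1],
  [[0,0,0.002],[0,0,0],1],
])

```text
time_s: 18.4
tool_pos: [0.4699, -0.1286, -0.0168]
tcp_rot: [-3.11, 0.442, 0.0]
contact_force: [-0.7, -1.7, -0.5]
width: 0.007
```

servo_tool([
  [[0,0,0.001],[0,0,0],1],
  [[0,0,0.002],[0,0,0],1],
  [[0,0,0.002],[0,0,0],1],
])

```text
time_s: 18.7
tool_pos: [0.4699, -0.1286, -0.0188]
tcp_rot: [-3.11, 0.442, 0.0]
contact_force: [-0.2, 0.7, -0.5]
width: 0.008
```

```bash
python3 - <<'E'
from h import *
pin=np.array([.603,-.027])
st=readout.observe()
for th,h in [(0,.085)]+[(t,.0735) for t in np.arange(0,-.40,-.04)]:
    c,s=np.cos(th),np.sin(th); q=pin+np.array([[c,-s],[s,c]])@[-.13,-h]
    print(round(th,2),q.round(4),delta([*q,-.0175],th,st))
E
```

```text
0 [ 0.473 -0.112] (array([-0.0016, -0.0168, -0.0013]), array([-1.000e-02,  2.000e-02, -1.617e+01]))
0.0 [ 0.473  -0.1005] (array([-0.0048, -0.0278, -0.0013]), array([-1.000e-02,  2.000e-02, -1.617e+01]))
-0.04 [ 0.4702 -0.0952] (array([-0.009 , -0.0321, -0.0013]), array([-1.000e-02,  2.000e-02, -1.388e+01]))
-0.08 [ 0.4675 -0.0899] (array([-0.013 , -0.0365, -0.0013]), array([-1.000e-02,  2.000e-02, -1.159e+01]))
-0.12 [ 0.4651 -0.0844] (array([-0.0168, -0.0411, -0.0013]), array([-0.  ,  0.02, -9.29]))
-0.16 [ 0.463  -0.0788] (array([-0.0205, -0.0458, -0.0013]), array([-0.  ,  0.02, -7.  ]))
-0.2 [ 0.461  -0.0732] (array([-0.0239, -0.0507, -0.0013]), array([-0.  ,  0.02, -4.71]))
-0.24 [ 0.4593 -0.0675] (array([-0.0272, -0.0557, -0.0013]), array([-0.  ,  0.02, -2.42]))
-0.28 [ 0.4578 -0.0617] (array([-0.0302, -0.0608, -0.0013]), array([-0.  ,  0.02, -0.13]))
-0.32 [ 0.4565 -0.0559] (array([-0.0331, -0.0661, -0.0013]), array([-0.  ,  0.02,  2.16]))
-0.36 [ 0.4554 -0.05  ] (array([-0.0357, -0.0714, -0.0013]), array([-0.  ,  0.02,  4.46]))
```

servo_tool([
  [[-0.001,-0.008,-0.001],[0,0,-8],1],
  [[-0.0015,-0.017,-0.001],[0,0,-16],1],
  [[-0.005,-0.028,-0.001],[0,0,-16],1],
  [[-0.009,-0.032,-0.001],[0,0,-14],1],
  [[-0.013,-0.0365,-0.001],[0,0,-11.5],1],
  [[-0.013,-0.0365,-0.001],[0,0,-11.5],1],
])

```text
time_s: 19.3
tool_pos: [0.4674, -0.0892, -0.0176]
tcp_rot: [3.139, -0.133, -0.0]
contact_force: [-0.2, 0.3, 0.2]
width: 0.007
```

```bash
cat >> h.py <<'E'
def rightedge(f,rows=range(10,200,10),z=.028):
    im,m=load(f); g=cv2.GaussianBlur(cv2.cvtColor(im,cv2.COLOR_RGB2GRAY),(5,5),0).astype(float); P=[]
    for v in rows:
        d=np.gradient(g[v,60:420]); u=60+int(np.argmax(d))
        P.append(onz(m,u,v,z)[:2])
    P=np.array(P); vx,vy,x0,y0=cv2.fitLine(P.astype('float32'),cv2.DIST_HUBER,0,1e-4,1e-4).ravel(); 
    if vx<0: vx,vy=-vx,-vy
    r=np.abs((P-[x0,y0])@[-vy,vx]); return float(np.arctan2(vy,vx)),(float(x0),float(y0)),np.median(r)
E
python3 - <<'E'
from h import *
grab('wrist','w11'); print(rightedge('w9'),rightedge('w11'))
E
```

```text
(-1.207297921180725, (0.5309988260269165, -0.034423597157001495), np.float64(0.015521894599240048)) (-0.05272442474961281, (0.5265176296234131, -0.0787283405661583), np.float64(0.0001100779425806692))
```

The tray is turning: its edge now measures -0.053 rad. Continuing.

```bash
python3 - <<'E'
from h import *
pin=np.array([.603,-.027])
st=readout.observe()
for t in np.arange(-.12,-.46,-.04):
    c,s=np.cos(t),np.sin(t); q=pin+np.array([[c,-s],[s,c]])@[-.13,-.0735]
    print(round(t,2),q.round(4),*delta([*q,-.0175],t,st))
E
```

```text
-0.12 [ 0.4651 -0.0844] [-0.0028 -0.0048 -0.0001] [-0.01  0.01  2.14]
-0.16 [ 0.463  -0.0788] [-0.0054 -0.0101 -0.0001] [-0.01  0.01  4.43]
-0.2 [ 0.461  -0.0732] [-0.0078 -0.0156 -0.0001] [-0.01  0.01  6.72]
-0.24 [ 0.4593 -0.0675] [-0.01   -0.0212 -0.0001] [-0.01  0.01  9.01]
-0.28 [ 0.4578 -0.0617] [-0.012  -0.0268 -0.0001] [-1.00e-02  1.00e-02  1.13e+01]
-0.32 [ 0.4565 -0.0559] [-0.0138 -0.0325 -0.0001] [-1.000e-02  1.000e-02  1.359e+01]
-0.36 [ 0.4554 -0.05  ] [-0.0153 -0.0383 -0.0001] [-1.000e-02  1.000e-02  1.589e+01]
-0.4 [ 0.4546 -0.0441] [-0.0166 -0.0441 -0.0001] [-1.000e-02  1.000e-02  1.818e+01]
-0.44 [ 0.4541 -0.0381] [-0.0176 -0.05   -0.0001] [-1.000e-02  1.000e-02  2.047e+01]
```

servo_tool([
  [[-0.003,-0.005,0],[0,0,2.1],1],
  [[-0.0055,-0.01,0],[0,0,4.4],1],
  [[-0.008,-0.0155,0],[0,0,6.7],1],
  [[-0.01,-0.021,0],[0,0,9],1],
  [[-0.012,-0.027,0],[0,0,11.3],1],
  [[-0.014,-0.0325,0],[0,0,13.6],1],
  [[-0.0155,-0.0385,0],[0,0,15.9],1],
  [[-0.0155,-0.0385,0],[0,0,15.9],1],
])

```text
time_s: 20.15
tool_pos: [0.4552, -0.05, -0.0176]
tcp_rot: [-3.091, 0.562, 0.0]
contact_force: [-0.6, -0.3, 0.2]
width: 0.007
```

```bash
python3 - <<'E'
from h import *
grab('wrist','w12'); print(rightedge('w12')); st=readout.observe(); print(st['tool_pos'],st['contact_force'])
pin=np.array([.603,-.027])
for t in (-.38,-.40,-.42):
    c,s=np.cos(t),np.sin(t); q=pin+np.array([[c,-s],[s,c]])@[-.13,-.0735]
    print(round(t,2),q.round(4),*delta([*q,-.0175],t,st))
E
```

```text
(-0.32422423362731934, (0.5250980854034424, -0.05936460942029953), np.float64(9.517023680898766e-05))
[ 0.4553208  -0.0501344  -0.01760699] [ 0.29700278 -0.35835277 -0.28269258]
-0.38 [ 0.455 -0.047] [-0.0014 -0.0028 -0.0001] [-0.01  0.01  1.24]
-0.4 [ 0.4546 -0.0441] [-0.0028 -0.0054 -0.0001] [-0.01  0.01  2.38]
-0.42 [ 0.4543 -0.0411] [-0.0041 -0.0081 -0.0001] [-0.01  0.01  3.53]
```

servo_tool([
  [[-0.0014,-0.003,0],[0,0,1.2],1],
  [[-0.0028,-0.0055,0],[0,0,2.4],1],
  [[-0.004,-0.0078,0],[0,0,3.4],1],
  [[-0.004,-0.0078,0],[0,0,3.4],1],
])

```text
time_s: 20.6
tool_pos: [0.4543, -0.0413, -0.0177]
tcp_rot: [-3.073, 0.653, 0.0]
contact_force: [-1.0, -0.9, -0.1]
width: 0.007
```

```bash
python3 - <<'E'
from h import *
grab('wrist','w13'); print(rightedge('w13')); st=readout.observe(); print(st['tool_pos'],st['contact_force'],st['time_s'])
E
```

```text
(-0.3823462724685669, (0.5254754424095154, -0.05562623590230942), np.float64(9.745313147486142e-05))
[ 0.45428358 -0.04132428 -0.01765836] [-0.85299658 -0.64653932  0.71751778] 20.65
```

The tray edge is at -0.382 rad, as wanted. Backing off and lifting for a check.

servo_tool([
  [[0,0.01,0],[0,0,0],1],
  [[0,0.025,0],[0,0,0],1],
  [[0,0.03,-0.04],[0,0,0],1],
  [[0,0.03,-0.09],[0,0,0],1],
  [[-0.03,0.03,-0.14],[0,0,0],1],
  [[-0.07,0.03,-0.19],[0,0,0],1],
  [[-0.09,0.03,-0.24],[0,0,0],1],
  [[-0.09,0.03,-0.24],[0,0,0],1],
  [[-0.09,0.03,-0.24],[0,0,0],1],
])

```text
time_s: 21.55
tool_pos: [0.3608, -0.0329, 0.2257]
tcp_rot: [3.072, -0.652, 0.012]
contact_force: [0.6, -1.0, 0.4]
width: 0.004
```

```bash
python3 - <<'E'
from h import *
st=readout.observe(); print(st['tool_pos'],st['contact_force'],st['time_s'])
im,m=grab('wrist','w14'); 
for n,p in [('pin',[.603,-.027,.037]),('stud',[.415,.0485,.048]),('nose',[.603-.185*np.cos(.382),-.027+.185*np.sin(.382),.014]),('rack',[.603-.0885*np.cos(.382),-.027+.0885*np.sin(.382),.06]),('lever',[.558,.12,.082])]: print(n,proj(m,p).round(1))
im,m=grab('top','top3')
for n,p in [('pin',[.603,-.027,.037]),('stud',[.415,.0485,.048])]: print(n,proj(m,p).round(1))
E
```

```text
[ 0.36081907 -0.03287578  0.22574468] [ 0.60618751 -0.98374273  0.35773075] 21.55
pin [157.  -38.6]
stud [172.7 155.5]
nose [178.3 138.1]
rack [159.4  47.7]
lever [32.4 56.7]
pin [261.  182.1]
stud [235.5 246.6]
```

```bash
python3 - <<'E'
from h import *
im,m=load('w14'); g=cv2.cvtColor(im,cv2.COLOR_RGB2GRAY); hsv=cv2.cvtColor(im,cv2.COLOR_RGB2HSV)
def line(side):
    P=[]
    gb=cv2.GaussianBlur(g,(3,3),0).astype(float)
    for v in range(4,88,4):
        r=gb[v,60:270]; d=np.gradient(r)
        # left: outermost strong fall; right: outermost strong rise
        idx=np.where(d<-12)[0] if side=='L' else np.where(d>12)[0]
        if len(idx):
            i=idx[0] if side=='L' else idx[-1]
            P.append((60+i,v))
    return P
for s in 'LR': print(s,line(s)[::3])
t=(g<70).astype('uint8')*255; t[:, :80]=0; t[225:]=0
cs,_=cv2.findContours(t,cv2.RETR_EXTERNAL,cv2.CHAIN_APPROX_NONE); c=max(cs,key=cv2.contourArea); print(cv2.contourArea(c),cv2.approxPolyDP(c,3,True)[:,0].tolist())
roi=cv2.resize(g[135:185,150:200],None,fx=4,fy=4,interpolation=cv2.INTER_CUBIC)
print(cv2.HoughCircles(cv2.GaussianBlur(roi,(5,5),0),cv2.HOUGH_GRADIENT,1,40,param1=60,param2=12,minRadius=24,maxRadius=48))
print(g[140:176:3,156:192:2])
im,m=load('top3'); g=cv2.cvtColor(im,cv2.COLOR_RGB2GRAY); print(g[240:252,228:246])
E
```

```text
L [(np.int64(111), 4), (np.int64(113), 16), (np.int64(114), 28), (np.int64(116), 40), (np.int64(117), 52), (np.int64(119), 64), (np.int64(120), 76)]
R [(np.int64(219), 4), (np.int64(219), 16), (np.int64(220), 28), (np.int64(221), 40), (np.int64(221), 52), (np.int64(222), 64), (np.int64(222), 76)]
11232.0 [[114, 0], [128, 113], [150, 113], [177, 136], [200, 111], [219, 110], [213, 0]]
[[[117.5  78.5  27.1]]]
[[169 169 170 170 170 170 169 170 170 170 168 168 168 170 170 171 171 170]
 [166 169 169 170 170 170 170 169 170 171 170 170 170 170 170 171 171 171]
 [156 168 169 169 170 170 170 171 170 170 167 161 161 166 170 171 171 172]
 [153 156 167 170 170 171 170 166 147 115  92  75  74  91 137 161 169 172]
 [153 153 157 168 170 165 156 158 154 144 107  69  64  63  71 107 146 165]
 [153 153 153 157 167 161 158 160 158 159 154 109  64  62  70 105 117 129]
 [153 153 153 152 151 155 156 158 155 156 156 127  70  76 100 115 117 117]
 [153 153 153 154 152 149 154 156 153 153 146 126 141 136 117 117 118 116]
 [153 154 153 153 153 152 151 161 164 161 163 169 171 165 139 126 120 122]
 [154 153 154 
[... 412 characters left out ...]
 89  46  40  70  94 100]
 [ 55  81 103 105 104  99  67  70 101 104 105 101  76  40  46  82  95  98]
 [ 55  96 105 105 103  85  61  89 104 105 104  94  53  38  57  89  94  97]
 [ 70 102 106 105 101  68  71 101 105 104 103  81  41  42  75  91  94  94]
 [ 94 104 105 105  98  62  90 104 105 104  96  59  36  46  80  90  91  92]
 [101 105 105 103  86  63 100 105 105 103  84  44  35  51  83  89  90  90]
 [104 106 105  99  68  72 102 105 104  98  63  36  37  60  84  89  89  89]
 [105 105 104  85  60  89 104 105 103  90  47  34  38  64  84  86  88  88]
 [105 105  99  68  72 101 105 105 102  77  40  36  48  78  85  85  87  87]
 [105 104  86  61  89 105 106 104  94  54  35  39  55  79  83  84  85  86]]
```

```bash
python3 - <<'E'
from h import *
_,m=load('w14')
e=[onz(m,u,v,.028)[:2] for u,v in[(111,4),(120,76),(219,4),(222,76)]]
yl=np.arctan2(*(e[0]-e[1])[::-1]);yr=np.arctan2(*(e[2]-e[3])[::-1]); print(e,yl,yr)
nose=onz(m,177.5,136.5,.014)[:2]; 
for stud in([.415,.0485],onz(m,171.5,156,.048)[:2]):
  for pin in([.603,-.027],[.6025,-.028]):
    pin=np.array(pin);stud=np.array(stud)
    for th in(-.382,(yl+yr)/2):
        d=stud-pin; print('stud',stud.round(4),'th',round(th,3),'y in tray',round(-np.sin(th)*d[0]+np.cos(th)*d[1],4))
    n=nose-pin; print('nose',nose.round(4),np.hypot(*n),'nose yaw',np.arctan2(-n[1],-n[0]),'stud yaw',np.arctan2(-d[1],-d[0]))
st=readout.observe(); print(st['tool_pos'],st['tcp_rot'])
# lever: contact heights. tip offset ~ -27mm
by=.117; print(delta([.50,.11,.2257],-.117+.234,st))
E
```

```text
[array([0.59136727, 0.03947951]), array([0.52151457, 0.06760034]), array([ 0.54304713, -0.06928608]), array([ 0.4736793 , -0.04010749])] -0.3827227095987083 -0.3981683225547378
stud [0.415  0.0485] th -0.382 y in tray -0.0
stud [0.415  0.0485] th -0.39 y in tray -0.0017
nose [0.4335 0.0419] 0.18300211430872865 nose yaw -0.38617322454856157 stud yaw -0.3818812616722605
stud [0.415  0.0485] th -0.382 y in tray 0.0011
stud [0.415  0.0485] th -0.39 y in tray -0.0006
nose [0.4335 0.0419] 0.18291897831673748 nose yaw -0.39226710938974824 stud yaw -0.38738384776859636
stud [0.4151 0.05  ] th -0.382 y in tray 0.0014
stud [0.4151 0.05  ] th -0.39 y in tray -0.0003
nose [0.4335 0.0419] 0.18300211430872865 nose yaw -0.38617322454856157 stud yaw -0.38912459522874016
stud [0.4151 0.05  ] th -0.382 y in tray 0.0026
stud [0.4151 0.05  ] th -0.39 y in tray 0.0008
nose [0.4335 0.0419] 0.18291897831673748 nose yaw -0.39226710938974824 stud yaw -0.39461715295594535
[ 0.36000898 -0.03267089  0.22226289] [ 3.07307310e+00 -6.52434411e-01  2.23687318e-03]
(array([ 0.07  , -0.1872, -0.0033]), array([ 1.000e-02, -8.000e-02, -3.068e+01]))
```

By the edges, nose and stud, the nose line passes within 3 mm of the stud's axis. Now the lever, whose tip is at (0.558, 0.120, 0.082). I'll approach from its robot side with shut fingers.

servo_tool([
  [[0.01,-0.03,0],[0,0,-7],1],
  [[0.03,-0.07,0],[0,0,-14],1],
  [[0.045,-0.11,0.01],[0,0,-21],1],
  [[0.06,-0.15,0.02],[0,0,-27],1],
  [[0.08,-0.18,0.04],[0,0,-30.7],1],
  [[0.08,-0.197,0.06],[0,0,-30.7],1],
  [[0.08,-0.197,0.06],[0,0,-30.7],1],
  [[0.08,-0.197,0.06],[0,0,-30.7],1],
])

```text
time_s: 22.45
tool_pos: [0.5118, 0.1148, 0.16]
tcp_rot: [-3.136, -0.185, 0.008]
contact_force: [-0.7, -0.2, 0.5]
width: 0.0
```

```bash
python3 - <<'E'
from h import *
st=readout.observe(); print(st['tool_pos'],st['contact_force'],st['time_s'],delta([.513,.115,.038],.117,st))
_,m=grab('wrist','w15'); print(proj(m,[.558,.12,.082]))
im,_=load('w15'); g=cv2.cvtColor(im,cv2.COLOR_RGB2GRAY); u,v=proj(m,[.558,.12,.082]).astype(int)
t=(g[v-40:v+40,u-40:u+40]<45).astype('uint8'); n,l,s,c=cv2.connectedComponentsWithStats(t); i=1+s[1:,4].argmax(); print(s[i],c[i]+[u-40,v-40])
p=c[i]+[u-40,v-40]
for z in(.075,.082,.089): print(onz(m,*p,z))
E
```

```text
[0.51182141 0.11484487 0.16003768] [-0.71892287 -0.178164    0.53299548] 22.45 (array([0.0018, 0.    , 0.122 ]), array([-0.02,  0.29,  0.07]))
[256.32550113 133.39933498]
[36 28  2  2  2] [252.5 121.5]
[0.56700778 0.12432733 0.075     ]
[0.56725572 0.12427917 0.082     ]
[0.56750366 0.12423101 0.089     ]
```

servo_tool([
  [[0,0,0.04],[0,0,0],1],
  [[0,0,0.08],[0,0,0],1],
  [[0,0,0.11],[0,0,0],1],
  [[0,0,0.122],[0,0,0],1],
  [[0,0,0.122],[0,0,0],1],
])

```text
time_s: 23.0
tool_pos: [0.5122, 0.1143, 0.0398]
tcp_rot: [-3.136, -0.183, 0.003]
contact_force: [0.7, -0.4, 0.2]
width: 0.003
```

servo_tool([
  [[0.01,0,0],[0,0,0],1],
  [[0.02,0,0],[0,0,0],1],
  [[0.03,0,0],[0,0,0],1],
  [[0.04,0,0],[0,0,0],1],
  [[0.05,0,0],[0,0,0],1],
  [[0.06,0,0],[0,0,0],1],
  [[0.068,0,0],[0,0,0],1],
  [[0.068,0,0],[0,0,0],1],
])

```text
time_s: 23.8
tool_pos: [0.5821, 0.1232, 0.0402]
tcp_rot: [-3.136, -0.184, -0.002]
contact_force: [0.1, 0.3, 0.2]
width: 0.001
```

```bash
python3 - <<'E'
from h import *
st=readout.observe(); print(st['tool_pos'],st['contact_force'],st['time_s'])
im,_=grab('scene','scene1')
im0,_=load('scene0')
for n,i in(('before',im0),('after',im)):
    g=cv2.cvtColor(i,cv2.COLOR_RGB2GRAY); t=(g[185:225,275:315]<30).astype('uint8'); k,l,s,c=cv2.connectedComponentsWithStats(t); print(n,[(x.tolist(),(y+[275,185]).round(1).tolist()) for x,y in zip(s[1:],c[1:]) if x[4]>6])
EOF=0
E
```

```text
[0.58211646 0.12317348 0.04022043] [0.06473988 0.33075534 0.18786072] 23.8
before [([13, 13, 9, 9, 58], [292.0, 201.8])]
after [([0, 0, 3, 4, 10], [276.1, 186.2]), ([0, 1, 17, 22, 198], [281.4, 194.9]), ([16, 0, 24, 5, 61], [305.8, 186.1]), ([8, 2, 21, 38, 236], [292.5, 204.2])]
```

servo_tool([
  [[0.006,0,0],[0,0,0],1],
  [[0.012,0,0],[0,0,0],1],
  [[0.015,0,0],[0,0,0],1],
  [[0.015,0,0],[0,0,0],1],
])

```text
time_s: 24.25
tool_pos: [0.5937, 0.1246, 0.04]
tcp_rot: [3.136, 0.185, -0.007]
contact_force: [-6.1, -1.4, 1.6]
width: 0.006
```

servo_tool([
  [[0.003,0,0],[0,0,0],1],
  [[0.005,0,0],[0,0,0],1],
  [[0.005,0,0],[0,0,0],1],
])

```text
time_s: 24.55
tool_pos: [0.5938, 0.1246, 0.0398]
tcp_rot: [3.135, 0.186, -0.021]
contact_force: [-18.2, -3.4, 11.5]
width: 0.006
```

The lever is hard against its stop: 18 N with no further travel. Backing off and lifting clear to verify.

servo_tool([
  [[-0.01,0,0],[0,0,0],1],
  [[-0.03,0,0],[0,0,0],1],
  [[-0.04,0,-0.04],[0,0,0],1],
  [[-0.06,0,-0.09],[0,0,0],1],
  [[-0.1,0,-0.14],[0,0,0],1],
  [[-0.14,0,-0.18],[0,0,0],1],
  [[-0.18,0,-0.2],[0,0,0],1],
  [[-0.2,0,-0.2],[0,0,0],1],
  [[-0.2,0,-0.2],[0,0,0],1],
  [[-0.2,0,-0.2],[0,0,0],1],
])

```text
time_s: 25.55
tool_pos: [0.4026, 0.102, 0.2413]
tcp_rot: [3.136, 0.184, 0.006]
contact_force: [-0.3, 0.3, -0.2]
width: 0.005
```

```bash
python3 - <<'E'
from h import *
st=readout.observe(); print(st['tool_pos'],st['contact_force'],st['time_s'])
im,ms=grab('scene','scene2'); g=cv2.cvtColor(im,cv2.COLOR_RGB2GRAY)
k,l,s,c=cv2.connectedComponentsWithStats((g[185:240,270:320]<30).astype('uint8'))
print('scene',[(x.tolist(),(y+[270,185]).round(1).tolist()) for x,y in zip(s[1:],c[1:]) if x[4]>6])
for n,p in(('locked',[.615,.127,.082]),('unlocked',[.558,.12,.082])): print(n,proj(ms,p).round(1))
im,m=grab('wrist','w16'); g=cv2.cvtColor(im,cv2.COLOR_RGB2GRAY)
for n,p in(('locked',[.615,.127,.082]),('unlocked',[.558,.12,.082]),('pin',[.603,-.027,.037]),('stud',[.415,.0485,.048]),('rack',[.521,.006,.06])): print(n,proj(m,p).round(1))
t=(g<70).astype('uint8')*255; t[225:]=0
cs,_=cv2.findContours(t,cv2.RETR_EXTERNAL,cv2.CHAIN_APPROX_NONE)
for c in cs:
    if cv2.contourArea(c)>80: print(cv2.contourArea(c),cv2.approxPolyDP(c,3,True)[:,0].tolist())
im,mt=grab('top','top4')
g=cv2.cvtColor(im,cv2.COLOR_RGB2GRAY); print('top locked',proj(mt,[.615,.127,.082])); print(g[170:200:2,200:222:2]); 
E
```

```text
[0.40259843 0.10198024 0.24126844] [-0.30858933  0.2568479  -0.20413922] 25.55
scene [([0, 1, 16, 26, 239], [275.4, 197.5]), ([13, 28, 11, 14, 98], [287.9, 218.7]), ([8, 46, 18, 7, 31], [286.7, 234.7])]
locked [288.4 216.9]
unlocked [291.7 202. ]
locked [255.9 -48.6]
unlocked [256.2  17.3]
pin [391.9   1.9]
stud [301.  161.8]
rack [355.1  73. ]
110.5 [[238, 36], [276, 37]]
12698.5 [[433, 11], [425, 12], [404, 0], [402, 7], [389, 15], [380, 9], [378, 0], [335, 1], [280, 103], [296, 113], [305, 144], [331, 136], [355, 143]]
340.5 [[270, 3], [245, 1], [244, 13], [268, 14]]
top locked [206.83767987 175.40834451]
[[180 180 178 166 166 179 180 180 180 180 181]
 [180 178  89  28  28  91 179 180 180 180 180]
 [180 171  22  28  22  20 172 175 177 183 185]
 [177 170  23  20  20  15 181 186 157 201 201]
 [197 163  58  18  15  50 121 122 120 187 202]
 [193 123 120 103  80  69  80 112 118 124 202]
 [194 122 122 119  85  74  73  75 115  91 197]
 [196 126 118 112  92  77  52  57 115  80 197]
 [195 123 104  72  92  84  50  72 116  84 195]
 [198 123 109  80  82  82  78  77 115  99 194]
 [202 130 116  71  70  67  65  63 114 108 146]
 [201 137 117  57  58  55  65  64 111 107 135]
 [200 141 119 115 114 113 109  75  69  63  76]
 [ 91  79  74  75  75  71  83  80  56  76  80]
 [ 79  80  79  79  78  55  83  85  53  85  87]]
```

```bash
python3 - <<'E'
from h import *
_,m=load('w16'); _,ms=load('scene2'); _,mt=load('top4')
for a,b in(((335,1),(280,103)),((433,11),(355,143))):
    d=onz(m,*a,.028)-onz(m,*b,.028); print('tray yaw',np.arctan2(d[1],d[0]))
n=onz(m,305,144.5,.014); print('nose',n, np.arctan2(n[1]+.027,.603-n[0]))
im,_=load('w16'); im=cv2.cvtColor(im,cv2.COLOR_RGB2GRAY)
st=readout.observe(); print(st['joint_velocities'].round(3),st['contact_force'])
# bystander change check in the top view, outside arm
a=cv2.cvtColor(load('top0')[0],cv2.COLOR_RGB2GRAY);b=cv2.cvtColor(load('top4')[0],cv2.COLOR_RGB2GRAY);d=cv2.absdiff(a,b)
for k,(x,y) in dict(oil=(145,145),jar=(334,139),beaker=(395,174),timer=(96,182),cover=(181,275),forceps=(364,172),box=(366,227)).items(): print(k,d[y-16:y+16,x-16:x+16].mean().round(1))
E
```

```text
tray yaw -0.3785028472007636
tray yaw -0.3643813912164106
nose [0.43354856 0.04136956 0.014     ] 0.383499177304559
[-0.     0.012  0.    -0.     0.004  0.001] [ 0.3423876   0.33245662 -0.41183765]
oil 7.5
jar 8.2
beaker 7.5
timer 8.1
cover 9.9
forceps 8.9
box 6.4
```

```bash
python3 -c "
from h import *
print(finish_job())"
```

```text
the job is handed in; nothing more can be done
None
```

I set the slide rack in the tray, turned the tray to the stud, threw the lever fully over, and handed the job in at about 26 s of the 67 s. No verdict was reported.

**What went wrong on the way**
- **First grasp:** it closed above the rack and lifted nothing, and the rack did not move. I gripped again lower and it held at 45 mm.
- **First tray push:** it passed over the rim without moving the tray. Probing by contact showed the real fingertips end at least 27 mm short of the reported TCP. The second push went lower and worked.

**Last checks**
- **Rack:** it touched down with about 4 N, and the picture after release showed it upright and square in the tray, with its centre within about 2 mm of the floor centre. I had used up my 12 viewed pictures by then, so I did not measure or view the rack again after the push and the lever throw.
- **Tray:** the side edge read -0.382 rad at the end of the push. After the lever throw the nose read -0.383 and the two sides -0.379 and -0.364. The stud direction is -0.382 to -0.395. That puts the nose line within about 3 mm of the stud axis by the nose, and up to about 6 mm off by the worst side reading, against the 8 mm allowed.
- **Lever:** it stopped dead against its end stop at 18 N. Its ball appears within about 2 pixels of the predicted locked position in both the top and scene views.
- **Other bench items:** I only compared the top views before and after. The differences were small and about the same everywhere, with no sign that anything shifted.
- **Arm:** it is clear of everything, with no contact force beyond sensor noise.

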